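Roll a steel ball out of its rod track and demagnetise it

TASK

Push the steel ball along the curved rod track to the open gap at the track's end, so that it settles in the dip there, then lift it out and set it down (do not drop it) on the black ring nest of the demagnetiser. With the ball resting there and released, flip the demagnetiser's bat switch over to its other side. Leave the things standing around where they are.

Things in the scene. Friction and masses are not known exactly. Their poses are not given: they have to be found in the camera images.
- track: Fixed ball track of steel rods on a round grey base plate (280 mm diameter, 10 mm thick). Origin: under the plate's centre, on the table; also the centre of the track's arc. The centre line is an arc of radius 85 mm from 48 deg anticlockwise through 180 deg (own -x) to the exit dip at 255 deg, angles from own x towards own y. The ball rides on two 8 mm rods, axes 28 mm up, 28 mm apart.
- track_start (a point): Closed start of the track at 48 deg of the arc: middle of the top bar of a hoop, 60 mm above the table, rod 8 mm thick.
- guard_end (a point): Midway between the ends of the two guard rods (8 mm thick, axes 81 mm above the table, 58 mm apart, a slot of 50 mm open between them). They run above the ball's shoulders from 48 to 225 deg and stop it being lifted out; shut fingers reach down between them behind it. Their 6 mm posts, up to 84 mm high, stand outside, 44.5 mm either side of the centre line.
- exit_dip (a point): Ball's centre when it lies in the dip in the exit gap: 55.5 mm above the table, at 255 deg of the arc, 44 mm past the guards' end. The lower rods spread there, so the ball sinks 3.5 mm and stays. It can be gripped across the track, one finger on the arc's inner and one on its outer side; nothing beside it is over 32 mm high. A hoop 64 mm high stands 44 mm beyond.
- ball_center (a point): Centre of the plain steel ball, 60 mm diameter, 0.4 to 0.6 kg. It starts in the guarded part of the track, at 100 to 150 deg of the track's arc, centre 59 mm above the table. It is polished and rolls and slides easily on the rods. This point's axes turn with the ball and mean nothing.
- demagnetiser: Fixed low white box, 120 mm (own x) by 160 mm (own y), its top 55 mm above the table. Origin: centre of its underside; z up. On the top are the black ring nest at own (0, +40 mm) and the bat switch at own (0, -50 mm).
- nest_seat (a point): Where the ball's centre is when it rests on the nest, 89.7 mm above the table. The nest is a black ring, outside diameter 44 mm, inside 34 mm, 10 mm high (rim 65 mm above the table); the ball centres itself in it.
- toggle (a joint): Bat switch, a steel lever 62 mm long and 7 to 13 mm thick, pivoted 59 mm above the table about the box's own y axis. 0 = leaning 0.4 rad towards the box's own -x (start, off), 0.8 rad = leaning 0.4 rad towards own +x (on). Pushed past upright (0.4) it falls over to the other side by itself; about 1 N suffices.
- toggle_tip (a point): Free end of the bat switch, 62 mm from its pivot; about 116 mm above the table when it leans either way, 121 mm when upright.
- ref_block: Bystander: round steel reference block, 52 mm diameter, 12 mm high; origin under its centre.
- loupe: Bystander: black stand loupe, 36 mm diameter, 36 mm high; origin under its centre.
- petri_dish: Bystander: clear dish, 61 mm diameter, 13 mm high; origin under its centre.
- bottle: Bystander: small brown dropper bottle, 33 mm diameter, 102 mm high; origin under its centre.
There are look-alikes about, which are no part of the job. Of the things shaped like the part that bears ball_center, the bare steel one is meant.

How it is judged:
On the way, in this order (a step that is already met when the one before it is completed fails the run):
1. the ball has come along the track and lies in the dip in the exit gap (distance between ball_center and exit_dip below 0.008 m), for 0.2 s.
2. the ball rests on the nest, released (distance between ball_center and nest_seat below 0.006 m and contact force between the fingers and ball below 0.05 N), for 0.2 s.
3. the bat switch leans to its other side (value of joint toggle above 0.7 rad), for 0.2 s.
At the end, for the whole second after the job is handed in: The ball rests on the nest (its centre within 6 mm of the seat point, at rest, released) and the bat switch leans over to its other side (joint above 0.7 of 0.8 rad) (distance between ball_center and nest_seat below 0.006 m and linear speed of ball below 0.02 m/s and value of joint toggle above 0.7 rad); the robot touches nothing.
It fails at once if the switch is flipped before the ball is on the nest (value of joint toggle above 0.45 rad and distance between ball_center and nest_seat above 0.012 m).
It fails at once if the ball is dropped: over the nest, more than 20 mm above its seat, and not held (horizontal distance between ball_center and nest_seat below 0.05 m and z of ball_center in the frame of nest_seat above 0.02 m and contact force between the fingers and ball below 0.05 N).
It fails at once if the ball falls to the table or the base plate (height (world z) of ball_center below 0.043 m).
It fails at once if the reference block, loupe, petri dish or bottle is shifted by more than 20 mm (distance of any of ref_block, loupe, petri_dish, bottle from where it was at the start of the episode above 0.02 m).
It also fails if it takes over 72 s, if anything falls off the work surface, if the arm or the gripper's body presses on something with over 40 N, if the wrist force passes 120 N, or if a joint passes its speed limit or range.

ROBOT

A 6-joint arm with a two-finger parallel gripper is mounted at the origin on a cart in front of the work surface, level with it; the furniture and walls round the work are solid. World frame = base frame: x ahead of the robot, y to its left, z up, the work surface at z = 0. Lengths are in m, angles in rad, forces in N, time in s.
With the tool pointing down it reaches from about 0.325 to 0.775 m from the base axis. Payload 5.5 kg.
Tool frame: the origin (TCP) lies midway between the tips of the shut fingers; the grasp point (between the pads) lies 19 mm behind it; z points along the fingers, y is the line along which they close (so a half turn about z gives the same grasp; the last joint's range is limited). The gripper opens to 85 mm and grips with 20 to 120 N. Pads are 22 mm wide; open, the fingers measure 114 mm over their backs; the gripper's body (76 mm by 85 mm) begins 54 mm behind the grasp point. The pads swing forward as they close: fully open they stand 13 mm farther back than shut.
Start: joints at [-1.169, 0.091, 1.231, -0, 1.82, -0.057], TCP at [0.266, -0.538, 0.231] pointing down, gripper open.
Joint ranges: [-2.87, 2.87], [-0.86, 2.18], [0.17, 2.46], [-1.51, 4.65], [0.06, 2.69], [-2.65, 2.65]. Speed limits (rad/s): [2.57, 2.57, 3.01, 3.14, 3.14, 3.14].

INTERFACE

Orientations are given as a rotation vector (axis times angle).
In Python, from cell import manip, cams, workorder gives the robot as it stands.
- The arm moves only by the tool drive_tool, never from a script. Its argument "moves" is a list that holds one entry, the list of rows, each a list of 6 numbers: the shift along the tool's x, y, z normalised to -1 to 1, where 1 is 30 cm, then the turn, a rotation vector about the tool's x, y, z normalised to -1 to 1, where 1 is 4 degrees. A call has 1 to 10 rows; each row shifts and turns the commanded pose from where the row before left it, along the tool's axes as they then stand; what a row does not reach is not made up. A row lasts 1/12 s, in which the tool goes at most 41.7 mm and 7.16 degrees, less where a joint would pass 70% of its speed; a pose out of reach is approached as far as the arm can. A call with a number of a shift or a turn outside -1 to 1 is refused whole. A call with a gripper value outside its range is refused whole. "hand" is the gripper's target within -1 to 1 (shut at 1, half-way at 0, fully open at -1), set as the call begins (left out, the last holds). The fingers move at their own pace and stop on an object; the grip force is fixed at half the most. Time passes only in rows, so rows that do not move let the fingers close. It gives the time, the measured TCP pose, the force, the opening and the grip force at its end, in the units of the state.
- manip.get_obs(): the state, without advancing time (a new reading comes with each control period).
- cams.read_camera(name): name is "scene" or "top" or "wrist"; returns (picture, depth): 400x640x3 uint8, red, green, blue; 400x640 float32, m along the optical axis (not along the pixel's ray), 0 where there is no reading.
- cams.calibration(name): a dict with "mtx" (3x3 intrinsics, pixels), "dist" ([k1, k2, p1, p2, k3] as OpenCV has them; the pictures are not rectified), "extrinsics" (4x4, takes a point from camera to world coordinates). Camera axes: x right, y up, looking along -z (the intrinsics and any distortion apply to the point x, -y, -z); pixel columns grow to the right and rows downward; lengths in m; the calibration is good to about 2 mm. A picture is of the moment at which its call begins: read the wrist's pose just before it. calibration takes no time and is no camera call; for the wrist camera it gives the pose at the moment of the call.
- workorder.hand_in(): hands the job in; it is judged then, once.
The state is a dict: "t": time; "qpos": joint angles; "joint_velocities": joint speeds; "effort": joint torques, N m; "tcp_pos": TCP position; "tool_rot": TCP orientation; "force": force on the tool from outside, world axes, zero at the start; "torque": the same for the moment, N m; "grip_width": finger opening in m; "finger_force": force on a finger pad.
Only numpy, scipy, OpenCV 4.12 (cv2) and the standard library are available. Lean on these libraries where they do the work, as an engineer would, in place of code of your own. Each camera call takes 0.05 s, during which the arm holds its last target. There are 200 camera calls.

## Working session

There is one attempt and no reset: what is moved stays moved. The work goes in short steps, Python scripts to look and compute and a tool call to move; the robot and the scene stay as the last step left them, time stands still between calls to the robot, and variables do not carry over. Pictures are saved under pics/ and viewed, at most 13 in all, crops included, and the job is handed in when it is done.

Besides the shell and the picture viewer there is one more tool, called after ">>>" by a JSON object that holds its "op" and its "data". drive_tool: Moves the arm, as the interface text tells. Its arguments: {"type":"object","properties":{"moves":{"type":"array","items":{"type":"array","items":{"type":"array","items":{"type":"number","minimum":-1,"maximum":1}}}},"hand":{"type":"number"}},"required":["moves"]}

```bash
mkdir -p pics
cat > h.py <<'E'
import numpy as np, cv2
from cell import manip, cams, workorder
from scipy.spatial.transform import Rotation as R
def grab(name, fn=None):
    c=cams.calibration(name); p,d=cams.read_camera(name)
    if fn: cv2.imwrite('pics/'+fn,p[:,:,::-1]); np.savez('pics/'+fn+'.npz',d=d,p=p,m=c['mtx'],k=c['dist'],e=c['extrinsics'])
    return p,d,c
def ray(c,u,v):
    m=np.array(c['mtx'],float);k=np.array(c['dist'],float);e=np.array(c['extrinsics'])
    x,y=cv2.undistortPoints(np.array([[[u,v]]],float),m,k)[0,0]
    return e[:3,3], e[:3,:3]@np.array([x,-y,-1])
def at_z(c,u,v,z):
    o,r=ray(c,u,v); return o+r*(z-o[2])/r[2]
def at_d(c,d,u,v):
    o,r=ray(c,u,v); return o+r*d[int(round(v)),int(round(u))]
def proj(c,P):
    e=np.array(c['extrinsics']);q=(np.asarray(P)-e[:3,3])@e[:3,:3]
    q=q*[1,-1,-1]
    return cv2.projectPoints(q.reshape(-1,1,3),np.zeros(3),np.zeros(3),np.array(c['mtx'],float),np.array(c['dist'],float))[0].reshape(-1,2)
def load(fn):
    z=np.load('pics/'+fn+'.npz'); return z['p'],z['d'],dict(mtx=z['m'],dist=z['k'],extrinsics=z['e'])
E
python3 - <<'E'
from h import *
for n in('scene','top'): 
    p,d,c=grab(n,n+'.png'); print(n,np.round(c['extrinsics'],3).tolist())
o=manip.get_obs(); print(o)
E
```

```text
scene [[-0.683, 0.306, -0.663, -0.497], [-0.73, -0.314, 0.608, 0.982], [-0.022, 0.899, 0.438, 0.769], [0.0, 0.0, 0.0, 1.0]]
top [[-0.004, 0.992, -0.127, 0.414], [-1.0, -0.004, -0.004, 0.012], [-0.004, 0.127, 0.992, 1.313], [0.0, 0.0, 0.0, 1.0]]
{'t': 0.1, 'qpos': array([-1.16870428e+00,  9.17969929e-02,  1.23176534e+00, -2.19782386e-06,
        1.81976484e+00, -5.67105691e-02]), 'joint_velocities': array([-0.00063471, -0.00132506, -0.00365438,  0.00096434,  0.00020314,
       -0.00122268]), 'effort': array([ 1.92942811e-03, -4.60214603e+01, -4.19220972e+01, -1.80935085e-04,
        1.06178308e-02,  3.53931625e-05]), 'tcp_pos': array([ 0.26562308, -0.53773314,  0.23025595]), 'tool_rot': array([-3.05762800e+00, -7.13991759e-01,  4.71214787e-04]), 'force': array([-1.06991827, -0.185219  , -0.19156918]), 'torque': array([-0.00103142,  0.01479865, -0.02613582]), 'finger_force': 0.0, 'grip_width': 0.08602707516866985}
```

View pics/top.png

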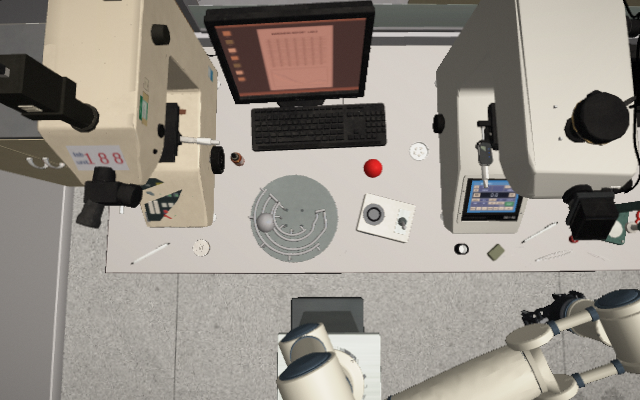

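View pics/scene.png

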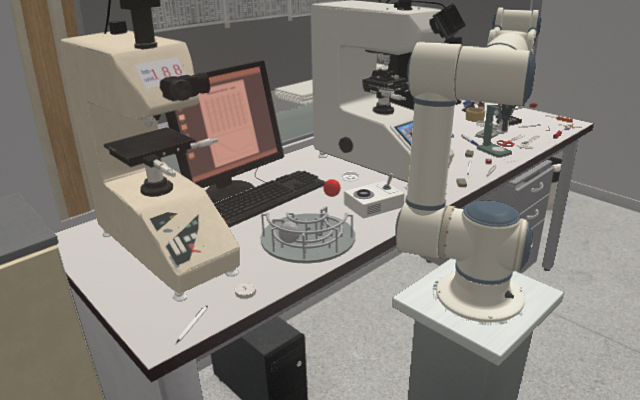

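The top view shows two balls: a grey one in the track at about (265,222) and a red one at (373,168), which is the look-alike. The bare steel ball in the track is the one meant. The demagnetiser is at about (386,218), with its nest at (374,213) and its switch at (402,223). I'll enlarge this to confirm.

Run:
```python
from h import *
p,d,c=load('top.png')
cv2.imwrite('pics/crop1.png',cv2.resize(p[160:280,230:430,::-1],None,fx=4,fy=4,interpolation=cv2.INTER_CUBIC))
```

```text
(no output)
```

View pics/crop1.png

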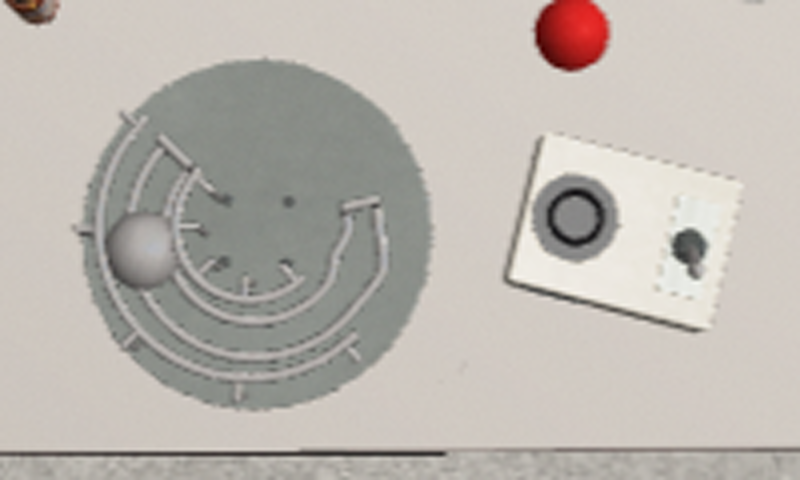

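Run:
```python
from h import *
p,d,c=load('top.png')
f=lambda u,v:(230+(u+.5)/4-.5,160+(v+.5)/4-.5)
# plate by colour + hull -> circle
crop=p[165:270,245:345].astype(int)
pts=[at_z(c,*f(u,v),.01)[:2] for u,v in[(265,58),(83,230),(432,230),(258,410),(140,103),(380,108),(380,360),(130,350)]]
A=np.array([[x,y,1]for x,y in pts]);b=[x*x+y*y for x,y in pts]
s=np.linalg.lstsq(A,b,rcond=None)[0];C=s[:2]/2;r=np.sqrt(s[2]+C@C);print('plate',C,r)
def pol(n,u,v,z):
    P=at_z(c,*f(u,v),z);q=P[:2]-C;print(n,P.round(4),'r',np.hypot(*q).round(4),'ang',np.degrees(np.arctan2(q[1],q[0])).round(1))
pol('start',176,153,.060);pol('exithoop',360,204,.064)
pol('g1',300,277,.081);pol('g2',357,338,.081)
pol('gs1',142,118,.081);pol('gs2',197,170,.081)
pol('ball',141,251,.059)
for n,u,v,z in[('c1',543,133,.055),('c2',742,183,.055),('c3',708,330,.055),('c4',507,280,.055),('nest',576,217,.065),('tip',697,270,.116)]:
    P=at_z(c,*f(u,v),z);print(n,P.round(4), at_d(c,d,*f(u,v)).round(4))
print('balltop',at_d(c,d,*f(141,251)))
```

```text
plate [0.51130373 0.10982397] 0.1394724472691781
start [0.568  0.1695 0.06  ] r 0.0823 ang 46.4
exithoop [0.5277 0.0278 0.064 ] r 0.0836 ang -78.7
g1 [0.4714 0.0727 0.081 ] r 0.0544 ang -137.1
g2 [0.4259 0.0301 0.081 ] r 0.1168 ang -137.0
gs1 [0.5923 0.193  0.081 ] r 0.1161 ang 45.7
gs2 [0.5524 0.1508 0.081 ] r 0.058 ang 44.9
ball [0.4927 0.1955 0.059 ] r 0.0877 ang 102.2
c1 [ 0.583  -0.1137  0.055 ] [ 0.5902 -0.1191  0.0012]
c2 [ 0.5435 -0.2665  0.055 ] [ 0.549  -0.2784  0.0013]
c3 [ 0.431  -0.2371  0.055 ] [ 0.4317 -0.2476  0.0016]
c4 [ 0.4697 -0.0843  0.055 ] [ 0.4714 -0.0872  0.0174]
nest [ 0.517  -0.1368  0.065 ] [ 0.5178 -0.138   0.0549]
tip [ 0.4737 -0.2182  0.116 ] [ 0.4736 -0.218   0.1172]
balltop [0.49101784 0.19155135 0.08628244]
```

```bash
cat >> h.py <<'E'
def go(P,yaw=None,start=None):
    "total shift in current tool axes (units of 30 cm), yaw turn in units of 4deg about tool z, from measured pose (or start)"
    o=manip.get_obs(); M=R.from_rotvec(o['tool_rot']).as_matrix(); p=o['tcp_pos'] if start is None else np.array(start)
    y0=np.degrees(np.arctan2(M[1,0],M[0,0]));t=M.T@(np.array(P)-p)
    print('yaw',y0.round(2),'tilt',M[:,2].round(4),'shift units',(t/.3).round(4),'mm',(1e3*t).round(1),'rows@36mm',np.linalg.norm(t)/.036, 'turn units', None if yaw is None else round(-((yaw-y0+180)%360-180)/4,3))
E
python3 - <<'E'
from h import *
go([.40,-.15,.20]); go([.5445,.188,.16],-23,[.40,-.15,.20])
E
```

```text
yaw 26.29 tilt [-7.0e-04  1.6e-03 -1.0e+00] shift units [ 0.974  -0.9602  0.1026] mm [ 292.2 -288.1   30.8] rows@36mm 11.42979006644969 turn units None
yaw 26.29 tilt [-7.0e-04  1.6e-03 -1.0e+00] shift units [ 0.9308 -0.7966  0.1348] mm [ 279.2 -239.    40.4] rows@36mm 10.271178436843627 turn units 12.322
```

>>> {"op": "drive_tool", "data": {"moves": [[[0.095,-0.09,0.01,0,0,0],[0.095,-0.09,0.01,0,0,0],[0.095,-0.09,0.01,0,0,0],[0.095,-0.09,0.01,0,0,0],[0.095,-0.09,0.01,0,0,0],[0.095,-0.09,0.01,0,0,0],[0.095,-0.09,0.01,0,0,0],[0.095,-0.09,0.01,0,0,0],[0.095,-0.09,0.01,0,0,0],[0.095,-0.09,0.01,0,0,0]]], "hand": 1}}

```text
t: 0.93
tcp_pos: [0.4017, -0.1678, 0.2008]
tool_rot: [-3.059, -0.714, 0.0]
force: [1.4, -0.5, -0.7]
grip_width: -0.0
finger_force: 0.0
```

>>> {"op": "drive_tool", "data": {"moves": [[[0.095,-0.085,0.01,0,0,0],[0.095,-0.085,0.01,0,0,0],[0.095,-0.085,0.01,0,0,0],[0.095,-0.085,0.01,0,0,0],[0.095,-0.085,0.01,0,0,0],[0.095,-0.085,0.01,0,0,0],[0.095,-0.085,0.01,0,0,0],[0.095,-0.085,0.01,0,0,0],[0.095,-0.085,0.01,0,0,0],[0,0,0,0,0,0]]]}}

```text
t: 1.77
tcp_pos: [0.5303, 0.1553, 0.1715]
tool_rot: [-3.055, -0.722, 0.005]
force: [0.3, -0.5, -0.5]
grip_width: -0.0004
finger_force: 0.0
```

>>> {"op": "drive_tool", "data": {"moves": [[[0,0,0,0,0,1],[0,0,0,0,0,1],[0,0,0,0,0,1],[0,0,0,0,0,1],[0,0,0,0,0,1],[0,0,0,0,0,1],[0,0,0,0,0,1],[0,0,0,0,0,1],[0,0,0,0,0,1],[0,0,0,0,0,1]]]}}

```text
t: 2.6
tcp_pos: [0.5297, 0.1494, 0.1738]
tool_rot: [3.118, -0.381, -0.001]
force: [-0.7, 0.2, -0.2]
grip_width: 0.0001
finger_force: 0.0
```

Run:
```python
from h import *
print(manip.get_obs())
go([.5445,.188,.13],-23)
p,d,c=grab('wrist','w1.png')
p,d,c=grab('top','top2.png')
cv2.imwrite('pics/crop2.png',cv2.resize(p[160:280,230:430,::-1],None,fx=4,fy=4,interpolation=cv2.INTER_CUBIC))
```

```text
{'t': 2.6, 'qpos': array([ 2.13090245e-01, -4.55221721e-02,  1.47086332e+00, -8.40734145e-05,
        1.71723460e+00,  2.02685093e+00]), 'joint_velocities': array([ 1.42363211e-04, -5.60925184e-04, -8.16256717e-05, -1.27189128e-03,
       -1.51540383e-03,  8.31830039e-01]), 'effort': array([ 2.13420739e-03, -3.98992789e+01, -4.19127810e+01, -2.47980106e-04,
        5.76804639e-03, -1.11163326e+00]), 'tcp_pos': array([0.52974689, 0.14938191, 0.173788  ]), 'tool_rot': array([ 3.1180384e+00, -3.8067987e-01, -1.4155225e-03]), 'force': array([-0.70130402,  0.23733665, -0.22806838]), 'torque': array([-0.00808337, -0.03900167, -0.04259553]), 'finger_force': 0.0, 'grip_width': 0.0001229592414917866}
yaw -13.92 tilt [-9.e-04 -3.e-04 -1.e+00] shift units [ 0.0169 -0.1369  0.1459] mm [  5.1 -41.1  43.8] rows@36mm 1.672766529246911 turn units 2.27
```

View pics/w1.png

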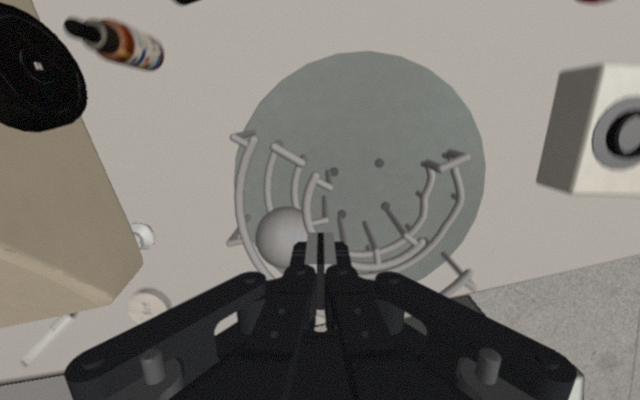

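The wrist view shows the steel ball at about (285,238), the start hoop at (288,155), the exit hoop at (447,162), and the guard starts at (243,137) and (320,183). I'll cross-check these against the top camera.

Run:
```python
from h import *
p,d,c=load('w1.png'); c2=cams.calibration('wrist'); print(c['extrinsics'][:3,3],c2['extrinsics'][:3,3])
C=np.array([.5113,.1098])
pts=[at_z(c2,u,v,.01)[:2] for u,v in[(365,52),(440,70),(484,165),(240,130),(270,83),(478,200)]]
A=np.array([[x,y,1]for x,y in pts]);b=[x*x+y*y for x,y in pts]
s=np.linalg.lstsq(A,b,rcond=None)[0];q=s[:2]/2;print('plate',q,np.sqrt(s[2]+q@q))
for n,u,v,z in[('start',288,155,.06),('g1',243,138,.081),('g2',321,183,.081),('exith',447,162,.064),('ball',285,238,.059)]:
    P=at_z(c2,u,v,z);r=P[:2]-C;print(n,P.round(4),np.hypot(*r).round(4),np.degrees(np.arctan2(r[1],r[0])).round(1))
p,d,c=load('w1.png'); print(at_d(c2,d,280,225))
go([.5445,.188,.13],-23)
```

```text
[0.59702114 0.13315092 0.31583272] [0.59708432 0.13336461 0.31589144]
plate [0.5157469  0.11069575] 0.13834502328087986
start [0.5709 0.1694 0.06  ] 0.0843 45.0
g1 [0.595  0.1982 0.081 ] 0.1218 46.5
g2 [0.5438 0.1457 0.081 ] 0.0484 47.9
exith [0.5321 0.0331 0.064 ] 0.0795 -74.9
ball [0.4937 0.1939 0.059 ] 0.086 101.8
[0.51529301 0.18982121 0.08035432]
yaw -13.76 tilt [-9.e-04 -3.e-04 -1.e+00] shift units [ 0.0172 -0.1367  0.146 ] mm [  5.2 -41.   43.8] rows@36mm 1.6726317579857302 turn units 2.309
```

>>> {"op": "drive_tool", "data": {"moves": [[[0.02,-0.09,0,0,0,0],[0,-0.05,0,0,0,0],[0,0,0,0,0,1],[0,0,0,0,0,1],[0,0,0.06,0,0,0.1],[0,0,0.06,0,0,0],[0,0,0.06,0,0,0],[0,0,0,0,0,0]]]}}

```text
t: 3.37
tcp_pos: [0.5436, 0.1889, 0.1154]
tool_rot: [3.081, -0.599, -0.011]
force: [0.0, 0.9, -0.8]
grip_width: -0.0003
finger_force: 0.0
```

Run:
```python
from h import *
print(manip.get_obs()['tcp_pos'])
go([.5448,.1888,.05],-22)
```

```text
[0.54363017 0.18885112 0.1154463 ]
yaw -21.99 tilt [-0.0074 -0.0021 -1.    ] shift units [ 0.005  -0.0023  0.2181] mm [ 1.5 -0.7 65.4] rows@36mm 1.818243829305236 turn units 0.002
```

>>> {"op": "drive_tool", "data": {"moves": [[[0,0,0.06,0,0,0],[0,0,0.05,0,0,0],[0,0,0.05,0,0,0],[0,0,0.05,0,0,0],[0,0,0,0,0,0],[0,0,0,0,0,0]]]}}

```text
t: 3.87
tcp_pos: [0.5454, 0.1891, 0.0573]
tool_rot: [3.083, -0.601, -0.002]
force: [-0.0, -0.3, 0.7]
grip_width: -0.0
finger_force: 0.0
```

Run:
```python
from h import *
go([.5448,.1888,.05],-22)
# arc rows: 4deg step, chord in tool axes (yaw_x = w-90)
M=R.from_rotvec(manip.get_obs()['tool_rot']).as_matrix(); C=np.array([.513,.11,0])
w=np.radians(68);f=lambda a:C+.085*np.array([np.cos(a),np.sin(a),0])
t=M.T@(f(w+np.radians(4))-f(w)); print(t/.3)
```

```text
yaw -22.06 tilt [-1.4e-03 -4.0e-04 -1.0e+00] shift units [-0.0015  0.0018  0.0243] mm [-0.4  0.5  7.3] rows@36mm 0.20314276183961452 turn units -0.014
[-1.97636230e-02  7.09846263e-04  2.42381104e-05]
```

>>> {"op": "drive_tool", "data": {"moves": [[[0,0,0.02,0,0,0],[-0.01,0.0002,0,0,0,-0.5],[-0.01,0.0002,0,0,0,-0.5],[-0.01,0.0002,0,0,0,-0.5],[-0.01,0.0002,0,0,0,-0.5],[-0.01,0.0002,0,0,0,-0.5],[-0.01,0.0002,0,0,0,-0.5],[-0.01,0.0002,0,0,0,-0.5],[-0.01,0.0002,0,0,0,-0.5],[-0.01,0.0002,0,0,0,-0.5]]]}}

```text
t: 4.7
tcp_pos: [0.5204, 0.1954, 0.053]
tool_rot: [-3.139, 0.109, -0.004]
force: [0.0, 0.3, 0.4]
grip_width: 0.0001
finger_force: 0.1
```

```bash
cat >> h.py <<'E'
def st(C=(.513,.11)):
    o=manip.get_obs();q=o['tcp_pos'][:2]-C;M=R.from_rotvec(o['tool_rot']).as_matrix()
    print('t',o['t'],'tcp',o['tcp_pos'].round(4),'r',np.hypot(*q).round(4),'w',np.degrees(np.arctan2(q[1],q[0])).round(1)%360,'yaw+90',np.degrees(np.arctan2(M[1,0],M[0,0])).round(1)+90,'F',o['force'].round(1))
E
python3 - <<'E'
from h import *
st()
E
```

```text
t 4.7 tcp [0.5204 0.1954 0.053 ] r 0.0858 w 85.1 yaw+90 86.0 F [0.  0.3 0.4]
```

>>> {"op": "drive_tool", "data": {"moves": [[[-0.0148,0.0003,0,0,0,-0.75],[-0.0148,0.0003,0,0,0,-0.75],[-0.0148,0.0003,0,0,0,-0.75],[-0.0148,0.0003,0,0,0,-0.75],[-0.0148,0.0003,0,0,0,-0.75],[-0.0148,0.0003,0,0,0,-0.75],[-0.0148,0.0003,0,0,0,-0.75],[-0.0148,0.0003,0,0,0,-0.75],[-0.0148,0.0003,0,0,0,-0.75],[-0.0148,0.0003,0,0,0,-0.75]]]}}

```text
t: 5.53
tcp_pos: [0.4772, 0.1874, 0.053]
tool_rot: [-3.06, -0.708, -0.005]
force: [0.8, 0.5, 0.7]
grip_width: -0.0001
finger_force: 0.1
```

Run:
```python
from h import *
st()
```

```text
t 5.5333 tcp [0.4772 0.1874 0.053 ] r 0.0853 w 114.8 yaw+90 116.1 F [0.8 0.5 0.7]
```

>>> {"op": "drive_tool", "data": {"moves": [[[-0.0148,0.0003,0,0,0,-0.75],[-0.0148,0.0003,0,0,0,-0.75],[-0.0148,0.0003,0,0,0,-0.75],[-0.0148,0.0003,0,0,0,-0.75],[-0.0148,0.0003,0,0,0,-0.75],[-0.0148,0.0003,0,0,0,-0.75],[-0.0148,0.0003,0,0,0,-0.75],[-0.0148,0.0003,0,0,0,-0.75],[-0.0148,0.0003,0,0,0,-0.75],[-0.0148,0.0003,0,0,0,-0.75]]]}}

```text
t: 6.37
tcp_pos: [0.4438, 0.1587, 0.053]
tool_rot: [2.773, 1.476, 0.005]
force: [1.1, -0.3, 0.3]
grip_width: -0.0001
finger_force: 0.2
```

>>> {"op": "drive_tool", "data": {"moves": [[[-0.0148,0.0003,0,0,0,-0.75],[-0.0148,0.0003,0,0,0,-0.75],[-0.0148,0.0003,0,0,0,-0.75],[-0.0148,0.0003,0,0,0,-0.75],[-0.0148,0.0003,0,0,0,-0.75],[-0.0148,0.0003,0,0,0,-0.75],[-0.0148,0.0003,0,0,0,-0.75],[-0.0148,0.0003,0,0,0,-0.75],[-0.0148,0.0003,0,0,0,-0.75],[-0.0148,0.0003,0,0,0,-0.75]]]}}

```text
t: 7.2
tcp_pos: [0.4292, 0.1172, 0.053]
tool_rot: [2.295, 2.143, 0.004]
force: [-0.2, 0.3, -0.1]
grip_width: -0.0002
finger_force: 0.2
```

>>> {"op": "drive_tool", "data": {"moves": [[[-0.0148,0.0003,0,0,0,-0.75],[-0.0148,0.0003,0,0,0,-0.75],[-0.0148,0.0003,0,0,0,-0.75],[-0.0148,0.0003,0,0,0,-0.75],[-0.0148,0.0003,0,0,0,-0.75],[-0.0148,0.0003,0,0,0,-0.75]]]}}

```text
t: 7.7
tcp_pos: [0.4314, 0.0908, 0.0529]
tool_rot: [1.932, 2.475, 0.004]
force: [0.1, 0.8, -0.1]
grip_width: 0.0001
finger_force: 0.2
```

Run:
```python
from h import *
st()
p,d,c=grab('top','top3.png'); grab('wrist','w3.png')
cv2.imwrite('pics/crop3.png',cv2.resize(p[160:280,230:430,::-1],None,fx=4,fy=4,interpolation=cv2.INTER_CUBIC))
```

```text
t 7.7 tcp [0.4314 0.0908 0.0529] r 0.0839 w 193.3 yaw+90 194.1 F [ 0.1  0.8 -0.1]
```

View pics/crop3.png

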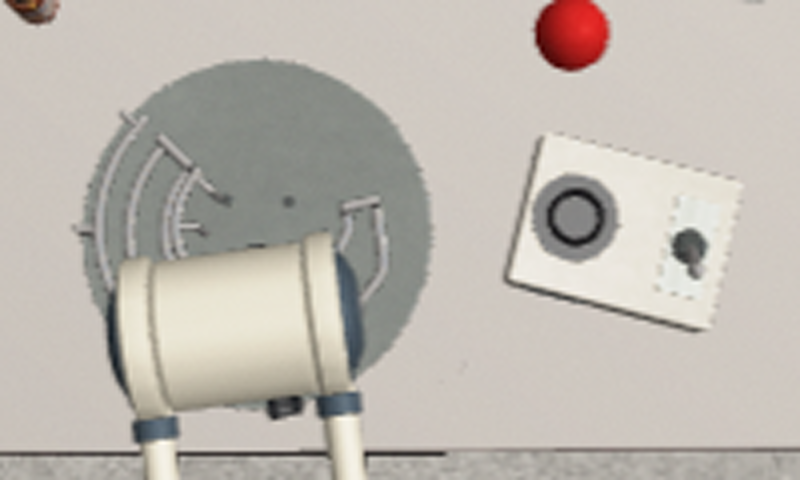

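The arm hides the ball in the top view, and the dip region at about (365,250) looks empty. I'll keep pushing and then check with the wrist camera.

>>> {"op": "drive_tool", "data": {"moves": [[[-0.0148,0.0003,0,0,0,-0.75],[-0.0148,0.0003,0,0,0,-0.75],[-0.0148,0.0003,0,0,0,-0.75],[-0.0148,0.0003,0,0,0,-0.75],[-0.0148,0.0003,0,0,0,-0.75],[-0.0148,0.0003,0,0,0,-0.75],[-0.01,0.0002,0,0,0,-0.5],[-0.01,0.0002,0,0,0,-0.5],[-0.01,0.0002,0,0,0,-0.5],[0,0,0,0,0,0]]]}}

```text
t: 8.63
tcp_pos: [0.4465, 0.0587, 0.0522]
tool_rot: [1.38, 2.821, 0.001]
force: [0.6, -0.3, -0.1]
grip_width: 0.0
finger_force: 0.0
```

Run:
```python
from h import *
st()
p,d,c=grab('wrist','w4.png')
```

```text
t 8.6333 tcp [0.4465 0.0587 0.0522] r 0.0839 w 217.6 yaw+90 217.9 F [ 0.6 -0.3 -0.1]
```

View pics/w4.png

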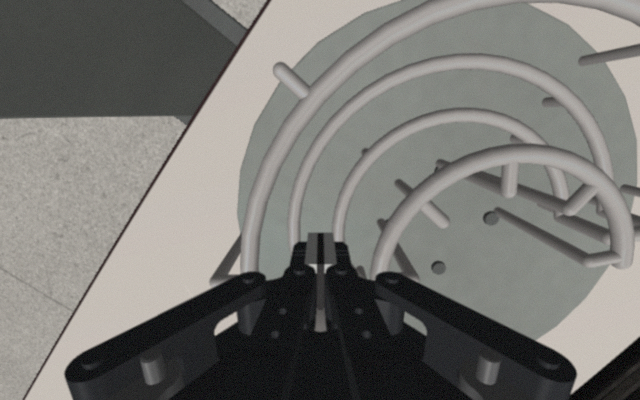

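The wrist camera faces back along the track, so the hand hides the ball. I'll lift to above the dip with the gripper open and look down.

Run:
```python
from h import *
o=manip.get_obs()['tcp_pos']
go([o[0],o[1],.17]); go([.4881,.0287,.17],163,[o[0],o[1],.17])
```

```text
yaw 127.77 tilt [ 1.2e-03  2.0e-04 -1.0e+00] shift units [-2.000e-04  4.000e-04 -3.932e-01] mm [-1.00e-01  1.00e-01 -1.18e+02] rows@36mm 3.2769286999115566 turn units None
yaw 127.77 tilt [ 1.2e-03  2.0e-04 -1.0e+00] shift units [-0.1649  0.0484  0.0002] mm [-49.5  14.5   0. ] rows@36mm 1.4322333262219802 turn units -8.808
```

>>> {"op": "drive_tool", "data": {"moves": [[[0,0,-0.1,0,0,0],[0,0,-0.1,0,0,0],[0,0,-0.1,0,0,0],[0,0,-0.1,0,0,0],[-0.08,0.024,0,0,0,0],[-0.085,0.024,0,0,0,0],[0,0,0,0,0,-1],[0,0,0,0,0,-1],[0,0,0,0,0,-1],[0,0,0,0,0,-1]]]}}

```text
t: 9.52
tcp_pos: [0.4878, 0.0288, 0.1716]
tool_rot: [0.972, 2.987, 0.0]
force: [0.9, 0.2, -0.8]
grip_width: 0.0007
finger_force: 0.0
```

>>> {"op": "drive_tool", "data": {"moves": [[[0,0,0,0,0,-1],[0,0,0,0,0,-1],[0,0,0,0,0,-1],[0,0,0,0,0,-1],[0,0,0,0,0,-0.8],[0,0,0,0,0,0],[0,0,0,0,0,0]]], "hand": -1}}

```text
t: 10.1
tcp_pos: [0.4877, 0.0288, 0.1716]
tool_rot: [0.466, 3.106, 0.0]
force: [-0.5, 0.7, -0.2]
grip_width: 0.0831
finger_force: 0.0
```

Run:
```python
from h import *
st()
p,d,c=grab('wrist','w5.png')
```

```text
t 10.1 tcp [0.4877 0.0288 0.1716] r 0.085 w 252.7 yaw+90 252.9 F [-0.5  0.7 -0.2]
```

View pics/w5.png

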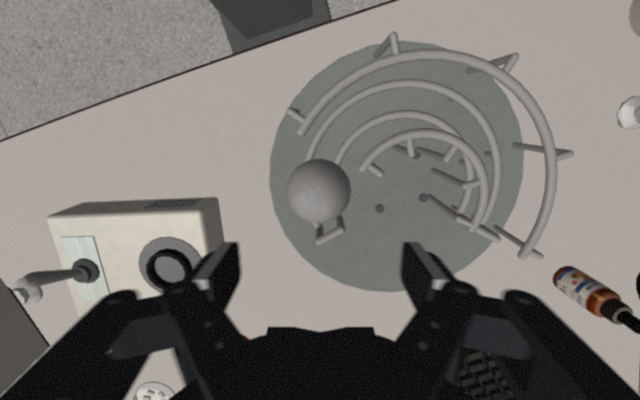

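The ball sits near the exit at (318,191). The guard ends are at about (300,122) and (378,172), and the exit hoop is at (330,232). I'll work out positions from these.

Run:
```python
from h import *
p,d,c=load('w5.png'); 
for n,u,v,z in[('ball',318.5,190.5,.0555),('g1',298,130,.081),('g2',378,173,.081),('exith',330,232,.064),('nest',168,265,.065)]:
    P=at_z(c,u,v,z);r=P[:2]-[.513,.11];print(n,P.round(4),np.hypot(*r).round(4),np.degrees(np.arctan2(r[1],r[0])).round(1)%360)
# sphere fit of depth
yy,xx=np.mgrid[165:217,293:345]; P=np.array([at_d(c,d,u,v) for u,v in zip(xx.ravel(),yy.ravel()) if (u-318.5)**2+(v-190.5)**2<24**2])
from scipy.optimize import least_squares
s=least_squares(lambda q:np.linalg.norm(P-q,axis=1)-.03,P.mean(0)-[0,0,.02],loss='soft_l1',f_scale=.001);print('sphere',s.x,np.abs(s.fun).mean())
```

```text
ball [0.485  0.0287 0.0555] 0.0859 251.0
g1 [0.4265 0.0298 0.081 ] 0.118 222.8
g2 [0.4788 0.0823 0.081 ] 0.044 219.0
exith [0.5247 0.0279 0.064 ] 0.0829 278.1
nest [ 0.5115 -0.1337  0.065 ] 0.2437 269.7
sphere [0.48558588 0.02891589 0.05524126] 0.0012493550623411545
```

Sphere centre is (0.4856, 0.0289, 0.0552), which matches the dip height of 55.5 mm, so the ball is in the dip. I'll descend for the grasp.

>>> {"op": "drive_tool", "data": {"moves": [[[0.005,0,0.08,0,0,0],[0,0,0.08,0,0,0],[0,0,0.08,0,0,0],[0,0,0.08,0,0,0],[0,0,0.06,0,0,0],[0,0,0.06,0,0,0],[0,0,0.03,0,0,0],[0,0,0,0,0,0],[0,0,0,0,0,0]]]}}

```text
t: 10.9
tcp_pos: [0.4862, 0.029, 0.0305]
tool_rot: [-0.463, -3.107, 0.0]
force: [0.3, 0.7, -0.5]
grip_width: 0.0855
finger_force: 0.0
```

>>> {"op": "drive_tool", "data": {"moves": [[[0,0,0,0,0,0],[0,0,0,0,0,0],[0,0,0,0,0,0],[0,0,0,0,0,0],[0,0,0,0,0,0],[0,0,0,0,0,0]]], "hand": 1}}

```text
t: 11.4
tcp_pos: [0.4871, 0.0281, 0.0319]
tool_rot: [0.463, 3.105, -0.002]
force: [-1.4, -5.9, 6.4]
grip_width: 0.0578
finger_force: 63.6
```

>>> {"op": "drive_tool", "data": {"moves": [[[0,0,-0.02,0,0,0],[0,0,-0.03,0,0,0],[0,0,-0.05,0,0,0],[0,0,-0.1,0,0,0],[0,0,-0.1,0,0,0],[0,0,-0.1,0,0,0],[0,0,0,0,0,0],[0,0,0,0,0,0]]]}}

```text
t: 12.07
tcp_pos: [0.4871, 0.0294, 0.152]
tool_rot: [0.461, 3.104, 0.002]
force: [-0.6, 0.1, -6.1]
grip_width: 0.0579
finger_force: 66.0
```

Run:
```python
from h import *
st()
p,d,c=grab('wrist','w6.png')
o=manip.get_obs();print(o['grip_width'],o['finger_force']);go([.5168,-.1367,.15])
```

```text
t 12.0667 tcp [0.4871 0.0294 0.152 ] r 0.0847 w 252.2 yaw+90 253.1 F [-0.6  0.1 -6.1]
0.057994409023709385 65.9719455242157
yaw 163.1 tilt [-5.e-04  5.e-04 -1.e+00] shift units [-0.2591 -0.4997 -0.0017] mm [ -77.7 -149.9   -0.5] rows@36mm 4.690354574925562 turn units None
```

View pics/w6.png

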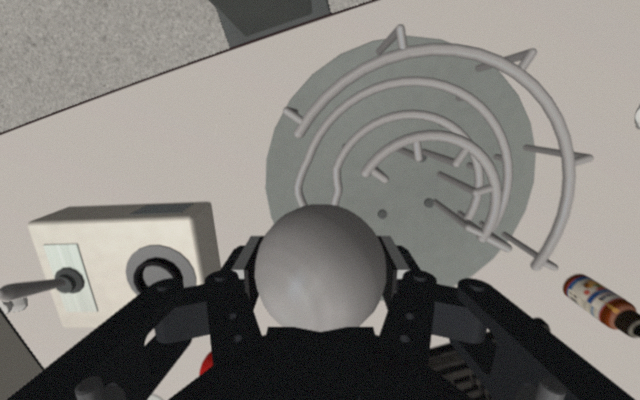

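Run:
```python
from h import *
from scipy.optimize import least_squares
p,d,c=load('w6.png'); o=manip.get_obs()
P=np.array([at_d(c,d,u,v) for u in range(280,362,2) for v in range(225,315,2) if (u-320)**2+(v-268)**2<45**2])
s=least_squares(lambda q:np.linalg.norm(P-q,axis=1)-.03,P.mean(0)-[0,0,.02],loss='soft_l1',f_scale=.001)
M=R.from_rotvec(o['tool_rot']).as_matrix()
print('sphere',s.x,np.abs(s.fun).mean(),'in tool',M.T@(s.x-o['tcp_pos']))
# predicted nest ring overlay
for fn in('w6.png','w5.png','top.png'):
    p,d,c=load(fn);a=np.linspace(0,6.28,60)
    im=cv2.resize(p[:,:,::-1],None,fx=4,fy=4,interpolation=cv2.INTER_CUBIC)
    ring=proj(c,np.c_[.5168+.022*np.cos(a),-.1367+.022*np.sin(a),0*a+.065])
    cv2.polylines(im,[((ring+.5)*4-.5).round().astype(int)],True,(0,0,255),1)
    u,v=ring.mean(0)*4; u,v=int(u),int(v); fin=im[max(0,v-150):v+150,max(0,u-130):u+130]
    globals().setdefault('L',[]).append(cv2.resize(fin,(260,300)))
cv2.imwrite('pics/ring.png',np.hstack(L))
```

```text
sphere [0.48522561 0.03057652 0.17545837] 0.0008706576186009347 in tool [ 0.0011233   0.00098706 -0.02585766]
```

View pics/ring.png

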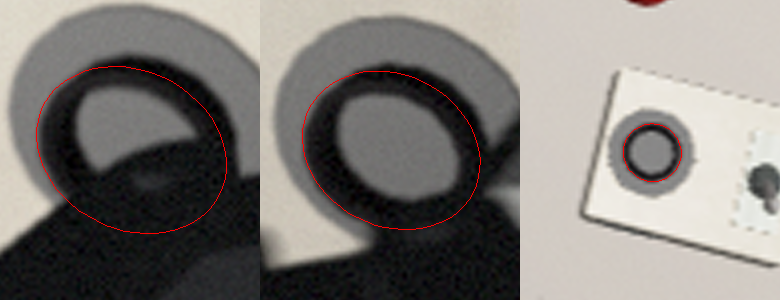

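The predicted ring falls on the real one within about 1–2 mm in all three views. I'll compute the move to the nest.

Run:
```python
from h import *
st(); o=manip.get_obs(); M=R.from_rotvec(o['tool_rot']).as_matrix()
off=M@np.array([.0011,.0010,0]); print(off)
T=np.array([.5160,-.1365,.15])-off
go(T)
```

```text
t 12.1167 tcp [0.486  0.0293 0.1496] r 0.0851 w 251.5 yaw+90 253.1 F [ 0.1  0.1 -6.3]
[-7.61900141e-04  1.27652144e-03  1.08981666e-06]
yaw 163.1 tilt [-5.e-04  5.e-04 -1.e+00] shift units [-0.26   -0.5031 -0.0017] mm [ -78.  -150.9   -0.5] rows@36mm 4.71956751250288 turn units None
```

>>> {"op": "drive_tool", "data": {"moves": [[[-0.02,-0.05,0,0,0,0],[-0.04,-0.08,0,0,0,0],[-0.05,-0.09,0,0,0,0],[-0.05,-0.09,0,0,0,0],[-0.05,-0.09,0,0,0,0],[-0.03,-0.06,0,0,0,0],[-0.02,-0.043,0,0,0,0],[0,0,0,0,0,0],[0,0,0,0,0,0]]]}}

```text
t: 12.87
tcp_pos: [0.5161, -0.1379, 0.148]
tool_rot: [-0.463, -3.103, -0.002]
force: [-0.2, 0.5, -5.3]
grip_width: 0.0579
finger_force: 65.9
```

Run:
```python
from h import *
p,d,c=grab('wrist','w7.png'); c=cams.calibration('wrist')
from scipy.optimize import least_squares
o=manip.get_obs();st()
P=np.array([at_d(c,d,u,v) for u in range(280,362,2) for v in range(225,315,2) if (u-320)**2+(v-268)**2<45**2])
s=least_squares(lambda q:np.linalg.norm(P-q,axis=1)-.03,P.mean(0)-[0,0,.02],loss='soft_l1',f_scale=.001)
print('sphere',s.x); go(o['tcp_pos']+np.array([.516,-.1365,.0897])-s.x)
```

```text
t 12.9167 tcp [ 0.5163 -0.1373  0.1486] r 0.2473 w 270.8 yaw+90 253.1 F [ 0.   0.6 -4.7]
sphere [ 0.51453143 -0.13596968  0.17199002]
yaw 163.09 tilt [-0.0027  0.0018 -1.    ] shift units [-0.0061 -0.0005  0.2743] mm [-1.8 -0.2 82.3] rows@36mm 2.286245255110273 turn units None
```

>>> {"op": "drive_tool", "data": {"moves": [[[-0.003,0,0.06,0,0,0],[0,0,0.07,0,0,0],[0,0,0.06,0,0,0],[0,0,0.04,0,0,0],[0,0,0.025,0,0,0],[0,0,0.005,0,0,0],[0,0,0,0,0,0],[0,0,0,0,0,0],[0,0,0,0,0,0]]]}}

```text
t: 13.67
tcp_pos: [0.5186, -0.1385, 0.0738]
tool_rot: [0.461, 3.105, -0.001]
force: [-0.1, 0.2, -4.6]
grip_width: 0.0579
finger_force: 66.0
```

>>> {"op": "drive_tool", "data": {"moves": [[[0,0,0.004,0,0,0],[0,0,0,0,0,0],[0,0,0,0,0,0]]]}}

```text
t: 13.92
tcp_pos: [0.518, -0.1384, 0.0714]
tool_rot: [0.462, 3.107, -0.0]
force: [-0.1, 0.6, -5.5]
grip_width: 0.0577
finger_force: 66.0
```

>>> {"op": "drive_tool", "data": {"moves": [[[0,0,0.006,0,0,0],[0,0,0.006,0,0,0],[0,0,0,0,0,0],[0,0,0,0,0,0]]]}}

```text
t: 14.25
tcp_pos: [0.5177, -0.1383, 0.0672]
tool_rot: [-0.462, -3.107, -0.0]
force: [0.4, -0.1, -4.4]
grip_width: 0.0577
finger_force: 66.0
```

>>> {"op": "drive_tool", "data": {"moves": [[[0,0,0.005,0,0,0],[0,0,0,0,0,0],[0,0,0,0,0,0]]]}}

```text
t: 14.5
tcp_pos: [0.5182, -0.1385, 0.0665]
tool_rot: [0.462, 3.106, -0.001]
force: [-0.0, -1.3, -2.2]
grip_width: 0.0574
finger_force: 66.2
```

Contact is starting: the load dropped from 5 N to 2 N. I'll creep down a little more.

>>> {"op": "drive_tool", "data": {"moves": [[[0,0,0.004,0,0,0],[0,0,0,0,0,0],[0,0,0,0,0,0]]]}}

```text
t: 14.75
tcp_pos: [0.5185, -0.1387, 0.0659]
tool_rot: [0.462, 3.105, -0.001]
force: [1.2, -2.1, 1.6]
grip_width: 0.0579
finger_force: 66.4
```

>>> {"op": "drive_tool", "data": {"moves": [[[0,0,0,0,0,0],[0,0,0,0,0,0],[0,0,0,0,0,0],[0,0,0,0,0,0],[0,0,0,0,0,0],[0,0,0,0,0,0]]], "hand": -1}}

```text
t: 15.25
tcp_pos: [0.5177, -0.1382, 0.0646]
tool_rot: [-0.462, -3.107, -0.0]
force: [-0.0, 0.5, -0.3]
grip_width: 0.0853
finger_force: 0.0
```

>>> {"op": "drive_tool", "data": {"moves": [[[0,0,-0.04,0,0,0],[0,0,-0.08,0,0,0],[0,0,-0.1,0,0,0],[0,0,-0.1,0,0,0],[0,0,-0.06,0,0,0],[0,0,0,0,0,0],[0,0,0,0,0,0]]]}}

```text
t: 15.83
tcp_pos: [0.5185, -0.1386, 0.1811]
tool_rot: [0.461, 3.104, -0.001]
force: [0.1, 0.3, -0.3]
grip_width: 0.0857
finger_force: 0.0
```

Run:
```python
from h import *
st()
p,d,c=grab('wrist','w8.png')
```

```text
t 15.8333 tcp [ 0.5185 -0.1386  0.1811] r 0.2486 w 271.3 yaw+90 253.1 F [ 0.1  0.3 -0.3]
```

View pics/w8.png

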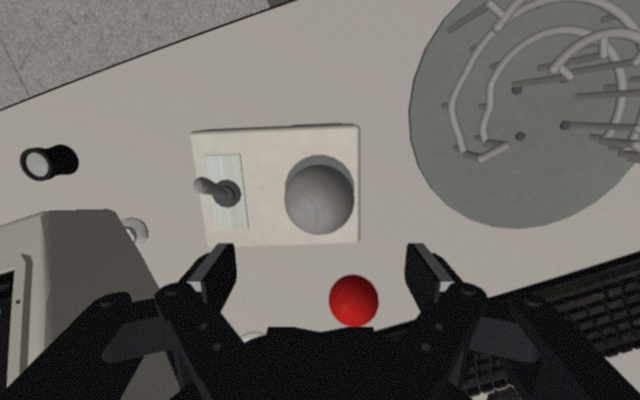

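The steel ball sits on the nest at (319,196), and the switch lever has its tip at (201,185) and base at (232,193). I'll check ball height, tip position and clearance to the white machine before flipping the switch.

Run:
```python
from h import *
from scipy.optimize import least_squares
p,d,c=load('w8.png')
P=np.array([at_d(c,d,u,v) for u in range(292,347,2) for v in range(170,225,2) if (u-319.5)**2+(v-198)**2<26**2])
s=least_squares(lambda q:np.linalg.norm(P-q,axis=1)-.03,P.mean(0)-[0,0,.02],loss='soft_l1',f_scale=.001);print('ball',s.x)
print('tip',at_z(c,201,185,.116),at_d(c,d,203,186)); print('pred tip px',proj(c,[[.471,-.2177,.116]]),'pivot',proj(c,[[.4943,-.2238,.059]]))
pt,dt,ct=load('top.png')
Q=np.array([at_d(ct,dt,u,v) for u in range(405,500,2) for v in range(100,245,2) if dt[v,u]>0])
m=(Q[:,2]>.1)&(Q[:,0]>.3)&(Q[:,0]<.75)&(Q[:,1]<-.25)
Q=Q[m]; r=np.hypot(Q[:,0]-.46,Q[:,1]+.215); i=np.argsort(r)[:4];print(Q[i].round(3),r[i])
x=np.array([np.cos(np.radians(-14.5)),np.sin(np.radians(-14.5)),0]);piv=np.array([.4943,-.2238,0])
go(piv-.060*x+[0,0,.18]);go(piv-.060*x+[0,0,.095])
```

```text
ball [ 0.5186056  -0.13876486  0.08872652]
tip [ 0.4738054  -0.21745082  0.116     ] [ 0.4751572  -0.21714725  0.11424975]
pred tip px [[199.20283729 181.59401664]] pivot [[227.07111658 192.60210885]]
[[ 0.476 -0.357  0.114]
 [ 0.482 -0.356  0.117]
 [ 0.488 -0.356  0.117]
 [ 0.495 -0.355  0.102]] [0.14280619 0.14289671 0.14414228 0.14442977]
yaw 163.09 tilt [ 6.e-04 -2.e-04 -1.e+00] shift units [ 0.1921 -0.3039 -0.0031] mm [ 57.6 -91.2  -0.9] rows@36mm 2.9958139750131454 turn units None
yaw 163.09 tilt [ 6.e-04 -2.e-04 -1.e+00] shift units [ 0.1922 -0.3039  0.2803] mm [ 57.7 -91.2  84.1] rows@36mm 3.7990951421155597 turn units None
```

>>> {"op": "drive_tool", "data": {"moves": [[[0.09,0,0,0,0,0],[0.1,0,0,0,0,0],[0,-0.1,0,0,0,0],[0,-0.1,0,0,0,0],[0,-0.1,0,0,0,0],[0,0,0,0,0,0],[0,0,0,0,0,0],[0,0,0,0,0,0]]], "hand": 1}}

```text
t: 16.55
tcp_pos: [0.4367, -0.2073, 0.1775]
tool_rot: [-0.462, -3.105, -0.002]
force: [-0.0, 0.8, 0.0]
grip_width: -0.0001
finger_force: 0.0
```

>>> {"op": "drive_tool", "data": {"moves": [[[0,0,0.08,0,0,0],[0,0,0.08,0,0,0],[0,0,0.08,0,0,0],[0,0,0.04,0,0,0],[0,0,0,0,0,0],[0,0,0,0,0,0]]]}}

```text
t: 17.05
tcp_pos: [0.4371, -0.207, 0.0945]
tool_rot: [-0.46, -3.106, -0.001]
force: [0.4, 0.0, 0.3]
grip_width: 0.0001
finger_force: 0.0
```

Run:
```python
from h import *
st()
x=np.array([np.cos(np.radians(-14.5)),np.sin(np.radians(-14.5)),0]);piv=np.array([.4943,-.2238,0])
go(piv-.006*x+[0,0,.097])
```

```text
t 17.05 tcp [ 0.4371 -0.207   0.0945] r 0.326 w 256.5 yaw+90 253.2 F [0.4 0.  0.3]
yaw 163.15 tilt [-1.2e-03  9.0e-04 -1.0e+00] shift units [-0.1788  0.0009 -0.0085] mm [-53.6   0.3  -2.6] rows@36mm 1.4915429141848116 turn units None
```

>>> {"op": "drive_tool", "data": {"moves": [[[-0.03,0,0,0,0,0],[-0.03,0,0,0,0,0],[-0.03,0,0,0,0,0],[-0.03,0,0,0,0,0],[-0.03,0,0,0,0,0],[-0.03,0,0,0,0,0],[0,0,0,0,0,0],[0,0,0,0,0,0],[0,0,0,0,0,0]]]}}

```text
t: 17.8
tcp_pos: [0.4886, -0.2235, 0.0946]
tool_rot: [-0.462, -3.107, -0.0]
force: [-0.7, 0.3, -0.3]
grip_width: 0.0003
finger_force: 0.0
```

>>> {"op": "drive_tool", "data": {"moves": [[[0.08,0,0,0,0,0],[0.1,0,0,0,0,0],[0,0,-0.1,0,0,0],[0,0,-0.1,0,0,0],[0,0,-0.1,0,0,0],[0.1,0,-0.1,0,0,0],[0.08,0,0,0,0,0],[0,0,0,0,0,0],[0,0,0,0,0,0]]]}}

```text
t: 18.55
tcp_pos: [0.3855, -0.1923, 0.2151]
tool_rot: [0.463, 3.105, -0.001]
force: [-0.1, -0.1, -0.9]
grip_width: 0.0
finger_force: 0.0
```

Run:
```python
from h import *
from scipy.optimize import least_squares
st()
p,d,c=grab('wrist','w9.png'); pt,dt,ct=grab('top','top9.png')
tip=np.array([.4943,-.2238,.116])+.0241*np.array([.968,-.25,0]);u,v=proj(c,[tip])[0];print('pred tip',u,v)
a=cv2.resize(p[60:300,120:460,::-1],(400,282)); b=cv2.resize(pt[185:255,340:440,::-1],(400,280))
cv2.imwrite('pics/fin.png',np.hstack([a[:280],b]))
```

```text
t 18.55 tcp [ 0.3855 -0.1923  0.2151] r 0.328 w 247.1 yaw+90 253.1 F [-0.1 -0.1 -0.9]
pred tip 321.96554476951405 327.5271511115002
```

View pics/fin.png

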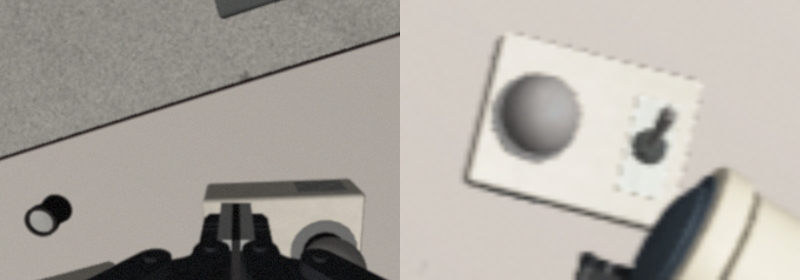

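The top view (right half) shows the ball on the nest at (537,115) and the lever now leaning the other way, with its tip at (667,115) and base at (648,148). The robot is clear of everything, so I'm handing in.

```bash
python3 -c "
from h import *
print(workorder.hand_in())"
```

```text
the job is handed in; nothing more can be done
None
```

I pushed the steel ball into the exit dip, set it down on the demagnetiser's ring nest and flipped the bat switch. I handed the job in at about 18.6 s of the 72 s limit; the hand-in returned no verdict.

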